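# Shut away the silver castings

### The job

Shut the day's silver castings away: push both drawers of the wooden chest fully home, and push the tin's lid down until it is fully shut. Only push with the fingertips: do not lift chest or tin or shove them along the bench, and leave everything else standing where it is.

Things in the scene. Friction and masses are not known exactly. Their poses are not given: they have to be found in the camera images.
- chest: wooden chest standing loose on the bench, 140 mm deep (x), 200 mm wide (y), 85 mm tall, about 2.5 kg; origin under its centre; its own -x side is the front, turned towards the robot. Two drawers side by side, without handles. It stands either left or right of the tin. A push of about 10 N or more on a drawer that is already home can slide it
- drawer_left (a joint): how far the drawer on the chest's +y side (left as the robot sees it) stands out, in m: 0 is fully home against its stop. It slides along the chest's x axis and takes about 2 N to push (stays where it is left)
- drawer_right (a joint): the same for the drawer on the chest's -y side
- drawer_left_front (a point): point on the outer face of the left drawer's front, in the middle of its width, 45 mm above the bench; axes as the chest's, so its x axis points into the chest, the way to push. The front is a board 92 mm wide, 12 mm thick, from 6 to 77 mm above the bench, with a 26 mm wide thumb notch in the top edge down to 60 mm; when home it overlies the chest's carcass, this point then being 82 mm in front of the chest's centre and 47.5 mm to its side
- drawer_right_front (a point): the same point on the right drawer
- tin: open aluminium box standing loose on the bench, 130 mm deep (x), 160 mm wide (y), 60 mm tall, about 1.4 kg; origin under its centre; its lid is hinged along the top of its far (+x) wall
- tin_lid (a joint): opening angle of the tin's lid, rad: 0 is shut flat on the rim, 1.57 upright. The lid stays where it is left (stiff hinge, 1 to 3 N at the free edge) and must be pushed all the way. It starts standing open and leaning a little towards the robot. Flat plate 132 x 162 x 6 mm with no handle
- lid_hinge (a point): middle of the lid's hinged edge, on the lid's outer face (66 mm above the bench when shut); axes turn with the lid: -x runs along the lid to its free edge, z is the normal of the outer face (straight up when shut)
- lid_edge (a point): middle of the lid's free edge, on the outer face, 131 mm from the hinge; axes as lid_hinge
- sprig: small silver casting tree (32 mm wide, 45 mm tall) standing on the rear half of the chest's top; origin under its foot
- tree: silver casting tree, 44 mm wide, 70 mm tall, standing on the bench in front of the robot, nearer than chest and tin; origin under its foot
- file: file with a round wooden handle, 208 mm long and 22 mm thick, lying along x in the gap between chest and tin; origin on the bench near its middle
- cone: turned wooden ring cone, 64 mm wide, 105 mm tall, standing farther back; origin under its centre
- tub: clear plastic bowl, 100 mm wide, 55 mm tall, out to the left; origin under its centre
- bottle: glass bottle, 60 mm wide, 170 mm tall, far out to the right; origin under its centre
- brush: bench brush, about 190 mm long, lying out to the right; origin on the bench near its middle
There are look-alikes about, which are no part of the job. What is shaped like the chest but pink is not meant. There is more than one size of the tin; the one meant has the size given above.

How it is judged (in metres and radians):
At the end, for the whole second after the job is handed in: Both drawers within 4 mm of fully home, the lid within 0.05 rad of shut, chest and tin standing on the bench at rest, within 15 mm of where they began (value of joint each of drawer_left, drawer_right below 0.004 m and value of joint tin_lid below 0.05 rad and height (world z) of each of chest, tin below 0.006 m and distance of each of chest, tin from where it was at the start of the episode below 0.015 m and linear speed of each of chest, tin below 0.01 m/s); the robot touches nothing.
It fails at once if the chest or the tin is lifted or tipped (more than 10 mm or 0.12 rad) (height (world z) of any of chest, tin above 0.01 m or angle between any of chest, tin's own z axis and vertical above 0.12 rad).
It fails at once if the chest or the tin is shoved more than 15 mm (distance of any of chest, tin from where it was at the start of the episode above 0.015 m).
It fails at once if one of the other things is moved more than 30 mm or lifted (distance of any of sprig, tree, file, cone, tub, bottle, brush from where it was at the start of the episode above 0.03 m).
It fails at once if a standing thing is knocked over (angle between any of sprig, tree, cone, tub, bottle's own z axis and vertical above 0.5 rad).
It also fails if it takes over 51 s, if anything falls off the work surface, if the arm or the gripper's body presses on something with over 40 N, if the wrist force passes 120 N, or if a joint passes its speed limit or range.

### The arm

A 6-joint arm with a two-finger parallel gripper is mounted at the origin on the work surface. World frame = base frame: x ahead of the robot, y to its left, z up, the work surface at z = 0. Lengths are in mm, angles in rad, forces in N, time in s.
With the tool pointing down it reaches from about 350 to 800 mm from the base axis. Payload 7.3 kg.
Tool frame: the origin (TCP) lies on the centre line of the jaws, within the pads' length; the fingertips stand 8 mm ahead of it and the grasp point (between the pads) lies 11 mm behind it; z points along the fingers, y is the direction in which the jaws open and shut (so a half turn about z gives the same grasp; the last joint's range is limited). The gripper opens to 85 mm and grips with 20 to 120 N. Pads are 22 mm wide; open, the fingers measure 114 mm over their backs; the gripper's body (76 mm by 85 mm) begins 54 mm behind the grasp point. The pads swing forward as they close: fully open they stand 13 mm farther back than shut.
Start: joints at [-1.34, 0.342, 1.524, -0, 1.275, -0.146], TCP at [193.195, -488.18, 239.322] pointing down, gripper open.
Joint ranges: [-2.53, 2.53], [-0.77, 2.02], [0.04, 2.7], [-1, 4.14], [0.28, 2.66], [-3.11, 3.11]. Speed limits (rad/s): [2.57, 2.57, 3.14, 3.14, 3.14, 3.14].

### API

Orientations are given as a rotation vector (axis times angle).
In Python, from plant import r gives the robot as it stands. The module is installed in compiled form; this text tells all that it offers.
- The arm moves only by the shell command python3 -m jog 'ROWS' [FORCE]. ROWS is text: rows parted by semicolons, each of 7 numbers parted by spaces: the shift along the tool's x, y, z in mm, then the turn, a rotation vector about the tool's x, y, z in degrees, then the closure, from -1 (fully open) to 1 (shut). In form: x y z ax ay az jaw; .... A call has exactly 8 rows; each row is the pose to reach, as a shift and turn from the pose commanded when the call began, along the tool's axes at that moment; what a row does not reach only later rows make up. A row lasts 1/8 s, in which the tool goes at most 62.5 mm and 10.7 degrees, less where a joint would pass 70% of its speed; a pose out of reach is approached as far as the arm can. A call with a gripper value outside its range is refused whole. The fingers move at their own pace and stop on an object; FORCE is the grip in N (left out, the last holds). Time passes only in rows, so rows that repeat a pose let the fingers close, or fill a call up. It gives the time, the measured TCP pose, the force and the opening at its end, in the units of the state.
- r.read_state(): the state, without advancing time (a new reading comes with each control period).
- r.read_camera(name): name is "scene" or "top" or "wrist"; returns (picture, depth): 384x512x3 uint8, red, green, blue; 384x512 float32, mm along the optical axis (not along the pixel's ray), 0 where there is no reading.
- r.camera_model(name): a dict with "fx", "fy", "cx", "cy" (pixels), "rvec" (rotation vector, rad) and "tvec" (3), from world to camera coordinates, as OpenCV has them. Camera axes: x right, y down, z forward; pixel columns grow to the right and rows downward; lengths in mm; the calibration is good to about 2 mm. A picture is of the moment at which its call begins: read the wrist's pose just before it. camera_model takes no time and is no camera call; for the wrist camera it gives the pose at the moment of the call.
- r.sign_off(): hands the job in, once; it reports no verdict.
The state is a dict: "time_s": time; "qpos": joint angles; "qd": joint speeds; "joint_efforts": joint torques, N m; "tcp_pos": TCP position; "tcp_rot": TCP orientation; "contact_force": force on the tool from outside, world axes, zero at the start; "ft_torque": the same for the moment, N m; "grip_width": opening from 0.0 (shut) to 1.0 (fully open).
Only numpy, scipy, OpenCV 4.12 (cv2) and the standard library are available. Lean on these libraries where they do the work, as an engineer would, in place of code of your own. Each camera call takes 0.05 s, during which the arm holds its last target. There are 200 camera calls.

## Working session

There is one attempt and no reset: what is moved stays moved. The work goes in short steps, Python scripts to look and compute and a shell command to move; the robot and the scene stay as the last step left them, time stands still between calls to the robot, and variables do not carry over. Pictures are saved under pics/ and viewed, about 8 in all and at most 12, crops included, and the job is handed in when it is done.

```bash
mkdir -p pics
cat > h.py <<'E'
import numpy as np, cv2
from plant import r
from scipy.spatial.transform import Rotation as R
def cloud(name):
    m=r.camera_model(name); im,d=r.read_camera(name)
    v,u=np.indices(d.shape); 
    p=np.dstack([(u-m['cx'])/m['fx']*d,(v-m['cy'])/m['fy']*d,d]).astype(float)
    Rm=R.from_rotvec(np.ravel(m['rvec'])).as_matrix()
    w=(p-np.ravel(m['tvec']))@Rm
    w[d==0]=np.nan
    return im,d,w
def save(n,im): cv2.imwrite('pics/'+n+'.png',im[:,:,::-1])
E
python3 - <<'E'
from h import *
s=r.read_state(); print(s['time_s'],s['tcp_pos'],s['tcp_rot'],s['contact_force'])
for n in('scene','top'):
    im,d,w=cloud(n); save(n,im); np.savez('pics/'+n,im=im,d=d,w=w)
E
```

```text
0.0 [ 193.10006659 -487.76799461  238.61774389] [-3.08445992e+00 -5.88094421e-01  8.68914428e-05] [-0.62384761 -0.1684413  -0.84038146]
```

View pics/scene.png

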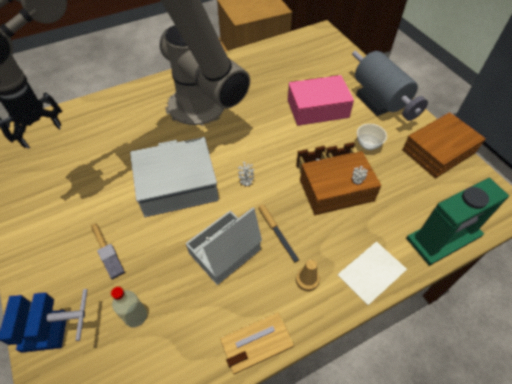

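View pics/top.png

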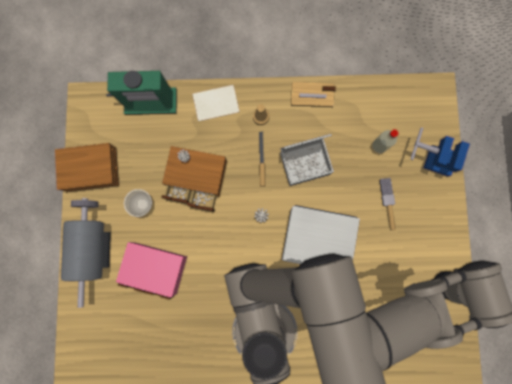

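Candidates in the top view:
- **Chest-like:** brown with open drawers at (195,172), pink at (152,270), and closed brown stack at (85,167). I take (195,172).
- **Tin-like:** small open tin at (306,160) and large grey one at (320,235). I take (306,160), and will check its size by measurement and a close crop.

Run:
```python
from h import *
def rect(p,l):
    if len(p)<5: print(l,len(p));return
    (c,s,a)=cv2.minAreaRect(p[:,:2].astype(np.float32)); print(l,len(p),np.round(c),np.round(s),round(a,1), 'z',np.round(np.nanpercentile(p[:,2],[5,50,95])))
t=np.load('pics/top.npz'); w=t['w']; im=t['im']
def reg(w,u0,u1,v0,v1,z0,z1):
    q=w[v0:v1,u0:u1].reshape(-1,3); return q[(q[:,2]>z0)&(q[:,2]<z1)]
rect(reg(w,150,240,140,215,80,90),'chest top')
rect(reg(w,150,240,140,215,66,80),'drawer fronts')
rect(reg(w,150,240,140,215,20,60),'drawer in')
q=reg(w,150,240,170,215,68,79)
rect(reg(w,275,340,130,190,50,70),'tin rim')
rect(reg(w,275,340,130,190,15,250),'tin all')
rect(reg(w,275,340,130,190,100,250),'lid hi')
rect(reg(w,275,365,200,270,30,120),'big tin')
for l,a in dict(sprig=(176,192,148,163),tree=(252,270,208,223),cone=(250,272,105,125),file=(255,270,130,190),tub=(120,158,185,220)).items(): rect(reg(w,*a,8 if l!='sprig' else 95,200),l)
s=np.load('pics/scene.npz'); ws=s['w']
q=reg(ws,185,265,205,280,20,260); rect(q,'scene tin'); 
q=reg(ws,185,265,205,280,90,260); rect(q,'scene lid')
if len(q): 
    c=q.mean(0); print(c,np.linalg.svd(q-c,full_matrices=False)[2][2], q[q[:,2].argmax()])
c1=cv2.resize(t['im'][125:220,150:345],None,fx=4,fy=4,interpolation=2); save('crop1',c1)
```

```text
chest top 1955 [546. 245.] [201. 197.] 77.5 z [81. 85. 89.]
drawer fronts 235 [543. 243.] [197. 195.] 74.9 z [70. 78. 80.]
drawer in 455 [485. 245.] [158. 322.] 22.5 z [21. 33. 59.]
tin rim 252 [ 605. -164.] [136. 161.] 14.5 z [52. 59. 64.]
tin all 776 [ 605. -164.] [136. 162.] 14.5 z [ 16.  46. 189.]
lid hi 104 [ 648. -152.] [ 27. 161.] 13.1 z [134. 188. 198.]
big tin 3268 [ 324. -200.] [234. 196.] 77.8 z [ 91.  96. 100.]
sprig 102 [616. 268.] [35. 37.] 47.5 z [108. 125. 134.]
tree 108 [410.   2.] [48. 45.] 32.1 z [21. 62. 74.]
cone 252 [784.   2.] [71. 56.] 78.5 z [ 16.  45. 107.]
file 261 [624.  -2.] [205.  21.] 1.7 z [ 9. 16. 24.]
tub 504 [470. 459.] [141.  99.] 66.2 z [10. 28. 57.]
scene tin 2966 [ 594. -116.] [138. 263.] 14.1 z [ 27. 105. 188.]
scene lid 1705 [ 652. -154.] [ 33. 162.] 14.6 z [ 96. 147. 189.]
[ 653.72026921 -156.50777157  145.32136723] [0.93947745 0.24447241 0.24003201] [ 638.8330849  -153.34921893  201.16773935]
```

View pics/crop1.png

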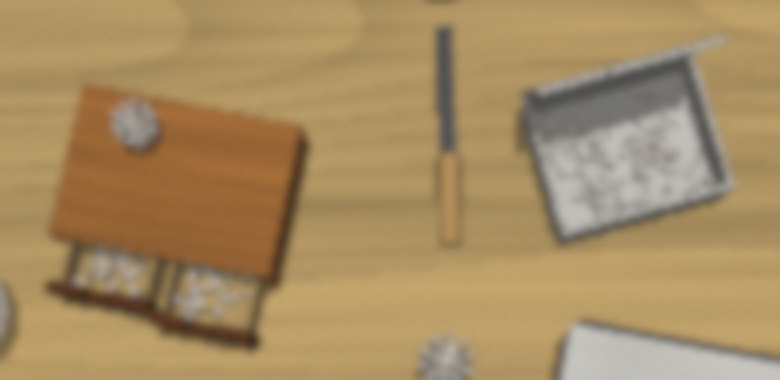

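The crop confirms the choice: the brown chest with two drawers standing out (fronts at about (100,295) and (210,330) in the crop), and the tin at (630,150) in the crop. The tin measures 136 x 161 mm with its lid; the look-alike is 196 x 234 mm. The tin's yaw is about +14.5°, its hinge is near (671,-149,66), and the lid stands at about 1.33 rad. First I fly above and behind the lid with the gripper closing.

```bash
python3 -m jog '40 -3 -20 0 0 0 1;95 -8 -31 0 0 2 1;155 -13 -31 0 0 4 1;215 -18 -31 0 0 6 1;275 -23 -31 0 0 7.1 1;335 -28 -31 0 0 7.1 1;395 -33 -31 0 0 7.1 1;455 -37 -31 0 0 7.1 1' 40
python3 - <<'E'
from h import *
t=np.load('pics/top.npz'); w=t['w']
def comp(lo,hi,u0,u1,v0,v1,k=3):
    z=w[...,2]; m=((z>lo)&(z<hi)).astype(np.uint8); mm=np.zeros_like(m); mm[v0:v1,u0:u1]=m[v0:v1,u0:u1]
    mm=cv2.morphologyEx(mm,cv2.MORPH_OPEN,np.ones((k,k),np.uint8))
    n,l,s,_=cv2.connectedComponentsWithStats(mm); i=1+s[1:,4].argmax(); return w[l==i]
p=comp(81,92,150,240,140,215,7); c,s,a=cv2.minAreaRect(p[:,:2].astype(np.float32)); print(c,s,a)
# yaw of chest, project drawer fronts
for yaw in [a-90 if a>45 else a]:
    print('yaw',yaw); y=np.radians(yaw); ux=np.array([np.cos(y),np.sin(y)]); uy=np.array([-np.sin(y),np.cos(y)])
    q=w[140:225,150:245].reshape(-1,3); q=q[(q[:,2]>60)&(q[:,2]<95)]
    d=q[:,:2]-np.array(c); X=d@ux; Y=d@uy
    print('carcass back',np.percentile(X,[0.5,99.5]),np.percentile(Y,[1,99]))
    for yy in range(-95,100,10):
        k=(abs(Y-yy)<5); print(yy,np.round(np.sort(X[k])[:3]), np.round(q[k][np.argsort(X[k])[:3],2]))
E
```

```text
time_s: 1.1
tcp_pos: [604.1, -285.1, 269.9]
tcp_rot: [-3.116, -0.396, 0.001]
contact_force: [0.8, -0.7, -0.2]
grip_width: 0.003
(605.3191528320312, 313.68011474609375) (34.18792724609375, 26.598148345947266) 88.47457885742188
yaw -1.525421142578125
carcass back [-167.74244807   50.03923136] [-178.97156374   28.7210493 ]
-95 [-163. -163. -160.] [61. 60. 63.]
-85 [-161. -160. -160.] [75. 70. 63.]
-75 [-161. -161. -160.] [75. 73. 67.]
-65 [-158. -157. -157.] [77. 75. 71.]
-55 [-157. -154. -154.] [74. 80. 73.]
-45 [-144. -143. -143.] [78. 76. 76.]
-35 [-143. -140. -140.] [73. 81. 76.]
-25 [-142. -140. -140.] [60. 76. 75.]
-15 [-138. -135. -135.] [62. 63. 62.]
-5 [-135. -135. -132.] [62. 60. 64.]
5 [-135. -135. -133.] [62. 61. 80.]
15 [-133. -132. -130.] [76. 68. 77.]
25 [-130. -129. -129.] [78. 74. 72.]
35 [-130. -129. -127.] [79. 71. 80.]
45 [] []
55 [] []
65 [] []
75 [-150.] [60.]
85 [-160.] [61.]
95 [] []
```

```bash
python3 -m jog '35 -35 0 0 0 0 1;75 -75 0 0 0 0 1;113 -115 0 0 0 0 1;113 -115 25 0 0 0 1;113 -115 60 0 0 0 1;113 -115 82 0 0 0 1;113 -115 82 0 0 0 1;113 -115 82 0 0 0 1'
python3 - <<'E'
from h import *
im,d,w=cloud('scene'); save('s2',cv2.resize(im[150:310,130:400],None,fx=2.9,fy=2.9,interpolation=2))
t=np.load('pics/top.npz'); w=t['w']; hsv=cv2.cvtColor(t['im'],cv2.COLOR_RGB2HSV)
z=cv2.medianBlur(w[...,2].astype(np.float32),5)
m=((z>80)&(z<95)).astype(np.uint8); m[:140]=0;m[225:]=0;m[:,:150]=0;m[:,245:]=0
m=cv2.morphologyEx(m,cv2.MORPH_OPEN,np.ones((9,9),np.uint8))
p=w[m>0]; c,s,a=cv2.minAreaRect(p[:,:2].astype(np.float32)); print(len(p),c,s,a)
E
```

```text
time_s: 2.1
tcp_pos: [683.7, -147.0, 189.3]
tcp_rot: [3.116, 0.396, 0.002]
contact_force: [0.7, 0.9, -0.0]
grip_width: 0.003
1935 (nan, nan) (0.0, 0.0) 0.0
```

View pics/s2.png

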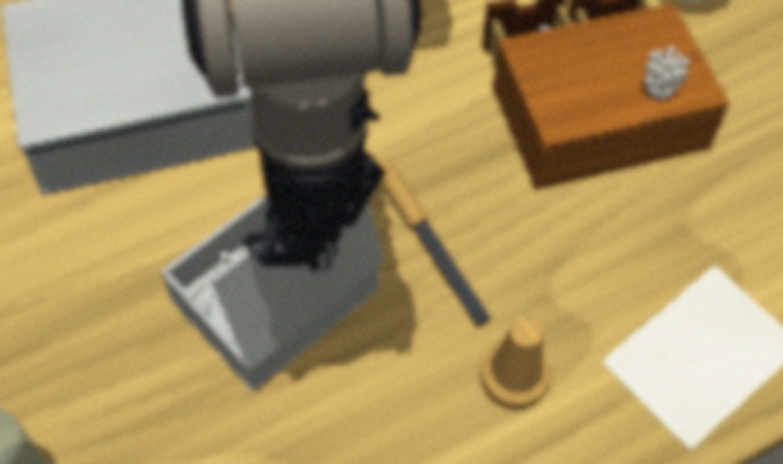

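The fingertips, at (300,260) in the crop, stand free behind the lid. Now I follow the lid's arc.

```bash
python3 -m jog '-15 0 0 0 0 0 1;-28 0 0 0 0 0 1;-40 0 3 0 0 0 1;-50 0 7 0 0 0 1;-60 0 12 0 0 0 1;-68 0 17 0 0 0 1;-76 0 23 0 0 0 1;-84 0 30 0 0 0 1'
```

```text
time_s: 3.15
tcp_pos: [601.5, -167.9, 157.8]
tcp_rot: [3.116, 0.396, -0.0]
contact_force: [-0.3, -0.5, 0.9]
grip_width: -0.002
```

Run:
```python
from h import *
im,d,w=cloud('scene'); save('s3',cv2.resize(im[150:310,130:400],None,fx=2.9,fy=2.9,interpolation=2))
def rect(p,l):
    (c,s,a)=cv2.minAreaRect(p[:,:2].astype(np.float32)); print(l,len(p),np.round(c),np.round(s),round(a,1))
t=np.load('pics/top.npz'); w=t['w']
z=np.nan_to_num(w[...,2]).astype(np.float32); z=cv2.medianBlur(z,5)
m=((z>80)&(z<95)).astype(np.uint8); m[:140]=0;m[225:]=0;m[:,:150]=0;m[:,245:]=0
m=cv2.morphologyEx(m,cv2.MORPH_OPEN,np.ones((9,9),np.uint8))
p=w[m>0]; p=p[np.isfinite(p[:,0])]; rect(p,'chest')
(c,s,a)=cv2.minAreaRect(p[:,:2].astype(np.float32)); a=a-90 if a>45 else a; y=np.radians(a); ux=np.array([np.cos(y),np.sin(y)]); uy=np.array([-ux[1],ux[0]])
q=w[140:225,150:245].reshape(-1,3); q=q[(q[:,2]>64)&(q[:,2]<84)]; D=q[:,:2]-c; X=D@ux; Y=D@uy
for yy in range(-95,100,10):
    k=(abs(Y-yy)<5)&(X<-75); print(yy,np.round(np.sort(X[k])[:4]))
```

```text
chest 1960 [574. 240.] [200. 139.] 79.1
-95 []
-85 [-129. -129. -128. -127.]
-75 [-131. -131. -130. -128.]
-65 [-130. -129. -129. -127.]
-55 [-130. -130. -127. -119.]
-45 []
-35 [-127. -124. -121. -119.]
-25 [-129. -129. -128. -126.]
-15 [-129. -127. -127. -124.]
-5 [-129. -128. -127. -126.]
5 [-126. -123. -119. -117.]
15 [-118. -117. -114. -114.]
25 [-118. -116. -116. -115.]
35 [-117. -117. -114. -113.]
45 [-111. -107.]
55 [-113.]
65 [-116. -115. -114. -113.]
75 [-116. -116. -114. -114.]
85 [-116. -115. -115. -113.]
95 [-116. -113. -113. -109.]
```

View pics/s3.png

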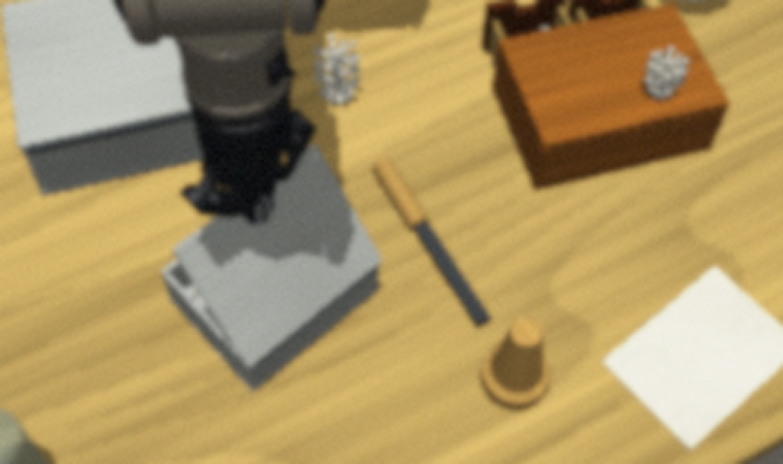

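The lid follows and the tin's near corner stays at (255,385). Next I close it.

```bash
python3 -m jog '-8 0 8 0 0 0 1;-14 0 16 0 0 0 1;-20 0 25 0 0 0 1;-25 0 34 0 0 0 1;-29 0 44 0 0 0 1;-32 0 54 0 0 0 1;-34 0 64 0 0 0 1;-35 0 72 0 0 0 1'
python3 -m jog '-1 0 3 0 0 0 1;-1 0 6 0 0 0 1;-1 0 8 0 0 0 1;-1 0 10 0 0 0 1;-1 0 11 0 0 0 1;-1 0 12 0 0 0 1;-1 0 13 0 0 0 1;-1 0 13 0 0 0 1'
```

```text
time_s: 4.2
tcp_pos: [567.9, -176.5, 85.5]
tcp_rot: [-3.116, -0.396, 0.001]
contact_force: [-0.4, -0.4, 0.8]
grip_width: 0.003
time_s: 5.2
tcp_pos: [567.2, -176.9, 74.5]
tcp_rot: [3.116, 0.396, 0.001]
contact_force: [-3.9, 0.4, 8.2]
grip_width: -0.003
```

```bash
python3 -m jog '0 0 1 0 0 0 1;0 0 2 0 0 0 1;0 0 3 0 0 0 1;0 0 3 0 0 0 1;0 0 3 0 0 0 1;0 0 3 0 0 0 1;0 0 3 0 0 0 1;0 0 3 0 0 0 1'
```

```text
time_s: 6.2
tcp_pos: [567.3, -176.9, 74.2]
tcp_rot: [3.115, 0.396, 0.003]
contact_force: [-9.9, 3.2, 27.5]
grip_width: 0.0
```

A load of 27 N moves it only 0.3 mm further, so the lid is on its stop. I lift off and travel to the front of the right drawer. The chest is at (574,240) with yaw -10.9°; the fronts stand at local x = -130 (right) and -116 (left), and home is -82.

```bash
python3 -m jog '0 0 -30 0 0 0 1;0 0 -80 0 0 0 1;-8 -55 -100 0 0 5 1;-16 -115 -110 0 0 10 1;-24 -175 -110 0 0 15 1;-32 -235 -110 0 0 20 1;-40 -295 -110 0 0 25.4 1;-48 -355 -110 0 0 25.4 1'
python3 - <<'E'
from h import *
im,d,w=cloud('top'); q=w[125:200,270:345].reshape(-1,3); print(np.nanpercentile(q[:,2],[90,95,99,99.8])); q=q[(q[:,2]>45)&(q[:,2]<100)]
print(cv2.minAreaRect(q[:,:2].astype(np.float32)))
m=abs(q[:,0]-605)<75; q=q[m]; A=np.c_[q[:,:2],np.ones(len(q))]; k=(q[:,2]>58); print('plane',np.linalg.lstsq(A[k],q[k,2],rcond=None)[0])
E
```

```text
time_s: 7.2
tcp_pos: [431.0, 156.6, 180.6]
tcp_rot: [-3.127, 0.301, -0.002]
contact_force: [0.9, 0.4, -0.0]
grip_width: -0.001
[67.5849998  69.13328761 71.63327762 73.26709571]
((600.6130981445312, -165.13088989257812), (144.03158569335938, 162.6774139404297), 14.324966430664062)
plane [-1.80102154e-03 -1.06090338e-03  6.72618821e+01]
```

The lid plane is flat (slope 0.002) at about 66 mm. Now down in front of the right drawer.

```bash
python3 -m jog '-25 -30 0 0 0 0 1;-41 -61 0 0 0 0 1;-41 -61 35 0 0 0 1;-41 -61 75 0 0 0 1;-41 -61 115 0 0 0 1;-41 -61 135 0 0 0 1;-41 -61 135 0 0 0 1;-41 -61 135 0 0 0 1'
python3 - <<'E'
from h import *
im,d,w=cloud('top'); save('t4',cv2.resize(im[120:260,110:290],None,fx=4,fy=4,interpolation=2))
E
```

```text
time_s: 8.25
tcp_pos: [403.8, 222.8, 46.1]
tcp_rot: [-3.127, 0.299, -0.002]
contact_force: [-0.3, 0.2, -0.1]
grip_width: 0.002
```

View pics/t4.png

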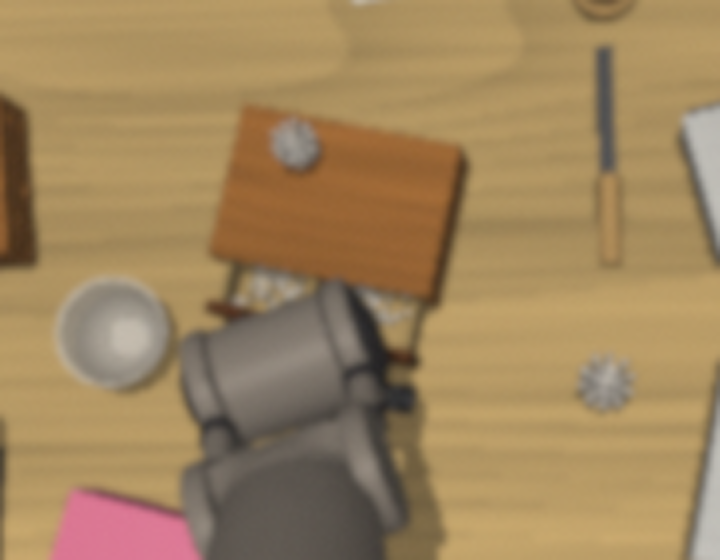

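The tool stands in front of the right drawer, whose front edge shows at (400,355) in the crop; nothing is touched. Home should be at about +71 mm, so I push to +62 first.

```bash
python3 -m jog '10 0 0 0 0 0 1;18 0 0 0 0 0 1;26 0 0 0 0 0 1;34 0 0 0 0 0 1;42 0 0 0 0 0 1;50 0 0 0 0 0 1;57 0 0 0 0 0 1;62 0 0 0 0 0 1'
python3 -m jog '1 0 0 0 0 0 1;2 0 0 0 0 0 1;3 0 0 0 0 0 1;4 0 0 0 0 0 1;5 0 0 0 0 0 1;5.5 0 0 0 0 0 1;6 0 0 0 0 0 1;6 0 0 0 0 0 1'
```

```text
time_s: 9.3
tcp_pos: [464.4, 210.7, 45.2]
tcp_rot: [3.127, -0.299, -0.0]
contact_force: [-2.9, 0.0, -0.3]
grip_width: -0.001
time_s: 10.3
tcp_pos: [470.0, 209.7, 45.3]
tcp_rot: [3.127, -0.299, 0.0]
contact_force: [-1.9, 1.0, -0.4]
grip_width: 0.001
```

Still only the drawer's own friction (about 2 N), so I creep on.

```bash
python3 -m jog '.5 0 0 0 0 0 1;1 0 0 0 0 0 1;1.5 0 0 0 0 0 1;2 0 0 0 0 0 1;2 0 0 0 0 0 1;2 0 0 0 0 0 1;2 0 0 0 0 0 1;2 0 0 0 0 0 1'
python3 -m jog '.5 0 0 0 0 0 1;1 0 0 0 0 0 1;1 0 0 0 0 0 1;1 0 0 0 0 0 1;1 0 0 0 0 0 1;1 0 0 0 0 0 1;1 0 0 0 0 0 1;1 0 0 0 0 0 1'
```

```text
time_s: 11.3
tcp_pos: [471.7, 209.3, 45.2]
tcp_rot: [3.127, -0.299, -0.0]
contact_force: [-3.6, 0.5, 1.2]
grip_width: -0.002
time_s: 12.3
tcp_pos: [471.9, 209.2, 45.1]
tcp_rot: [3.127, -0.299, -0.003]
contact_force: [-6.3, 0.9, 1.1]
grip_width: -0.001
```

It stopped at 471.9 with the force rising, within 1.5 mm of where home was predicted. I back off and go sideways to the left drawer.

```bash
python3 -m jog '-20 0 0 0 0 0 1;-55 0 0 0 0 0 1;-58 -25 0 0 0 0 1;-58 -60 0 0 0 0 1;-58 -97 0 0 0 0 1;-50 -97 0 0 0 0 1;-42 -97 0 0 0 0 1;-34 -97 0 0 0 0 1'
python3 -m jog '5 0 0 0 0 0 1;10 0 0 0 0 0 1;15 0 0 0 0 0 1;20 0 0 0 0 0 1;25 0 0 0 0 0 1;28 0 0 0 0 0 1;29 0 0 0 0 0 1;30 0 0 0 0 0 1'
```

```text
time_s: 13.3
tcp_pos: [458.3, 309.8, 45.2]
tcp_rot: [3.127, -0.301, -0.001]
contact_force: [-2.3, 1.7, 0.6]
grip_width: 0.002
time_s: 14.3
tcp_pos: [487.2, 305.1, 45.2]
tcp_rot: [3.127, -0.299, -0.0]
contact_force: [-2.3, -0.9, 0.2]
grip_width: 0.005
```

```bash
python3 -m jog '.5 0 0 0 0 0 1;1 0 0 0 0 0 1;1.5 0 0 0 0 0 1;2 0 0 0 0 0 1;2.5 0 0 0 0 0 1;2.5 0 0 0 0 0 1;2.5 0 0 0 0 0 1;2.5 0 0 0 0 0 1'
python3 -m jog '.5 0 0 0 0 0 1;1 0 0 0 0 0 1;1 0 0 0 0 0 1;1 0 0 0 0 0 1;1 0 0 0 0 0 1;1 0 0 0 0 0 1;1 0 0 0 0 0 1;1 0 0 0 0 0 1'
```

```text
time_s: 15.3
tcp_pos: [489.8, 304.7, 45.3]
tcp_rot: [-3.127, 0.299, -0.0]
contact_force: [-1.2, -0.5, 0.5]
grip_width: 0.0
time_s: 16.3
tcp_pos: [490.7, 304.5, 45.3]
tcp_rot: [3.127, -0.299, 0.0]
contact_force: [-1.0, 0.7, -1.1]
grip_width: 0.001
```

```bash
python3 -m jog '.5 0 0 0 0 0 1;1 0 0 0 0 0 1;1.3 0 0 0 0 0 1;1.3 0 0 0 0 0 1;1.3 0 0 0 0 0 1;1.3 0 0 0 0 0 1;1.3 0 0 0 0 0 1;1.3 0 0 0 0 0 1'
```

```text
time_s: 17.3
tcp_pos: [492.0, 304.2, 45.3]
tcp_rot: [3.127, -0.299, 0.0]
contact_force: [-1.8, -0.7, -0.9]
grip_width: 0.002
```

```bash
python3 -m jog '.5 0 0 0 0 0 1;1 0 0 0 0 0 1;1.3 0 0 0 0 0 1;1.3 0 0 0 0 0 1;1.3 0 0 0 0 0 1;1.3 0 0 0 0 0 1;1.3 0 0 0 0 0 1;1.3 0 0 0 0 0 1'
```

```text
time_s: 18.3
tcp_pos: [493.1, 303.9, 45.2]
tcp_rot: [3.127, -0.299, -0.0]
contact_force: [-2.4, 0.5, 0.7]
grip_width: 0.001
```

```bash
python3 -m jog '.5 0 0 0 0 0 1;1 0 0 0 0 0 1;1.3 0 0 0 0 0 1;1.3 0 0 0 0 0 1;1.3 0 0 0 0 0 1;1.3 0 0 0 0 0 1;1.3 0 0 0 0 0 1;1.3 0 0 0 0 0 1'
```

```text
time_s: 19.3
tcp_pos: [493.2, 303.9, 45.2]
tcp_rot: [3.127, -0.299, -0.004]
contact_force: [-8.1, 0.9, 3.7]
grip_width: -0.001
```

Left is on its stop (8 N). The two stop positions differ by about 3 mm in the chest frame, so I retract and inspect.

```bash
python3 -m jog '-15 0 0 0 0 0 1;-45 0 0 0 0 0 1;-60 0 -40 0 0 0 1;-60 0 -90 0 0 0 1;-60 40 -140 0 0 0 1;-60 100 -140 0 0 0 1;-60 160 -140 0 0 0 1;-60 220 -140 0 0 0 1'
python3 - <<'E'
from h import *
t=np.load('pics/top.npz')
for n,(im,w) in dict(before=(t['im'],t['w']),now=cloud('top')[::2]).items():
    z=np.nan_to_num(w[...,2]).astype(np.float32); z=cv2.medianBlur(z,5)
    m=((z>80)&(z<95)).astype(np.uint8); m[:140]=0;m[225:]=0;m[:,:150]=0;m[:,245:]=0
    m=cv2.morphologyEx(m,cv2.MORPH_OPEN,np.ones((9,9),np.uint8))
    p=w[m>0]; p=p[np.isfinite(p[:,0])]; c,s,a=cv2.minAreaRect(p[:,:2].astype(np.float32)); a-=90
    print(n,c,s,a); y=np.radians(-10.9); ux=np.array([np.cos(y),np.sin(y)]); uy=np.array([-ux[1],ux[0]])
    D=w[...,:2]-np.array([574,240]); X=D@ux; Y=D@uy; reg=np.zeros(X.shape,bool); reg[135:230,145:250]=1
    for nm,lo,hi in(('front',60,80),('body',80,92)):
        print(nm,[int(np.round(np.nanpercentile(X[reg&(abs(Y-yy)<6)&(w[...,2]>lo)&(w[...,2]<hi)&(abs(X)<110)],4))) for yy in (-85,-70,-25,-10,10,25,70,85)])
    print('back',[int(np.round(np.nanpercentile(X[reg&(abs(Y-yy)<6)&(w[...,2]>78)&(abs(X)<110)],98))) for yy in (-85,-70,-25,-10,10,25)])
save('t5',cv2.resize(im[130:225,140:260],None,fx=6,fy=6,interpolation=2))
E
```

```text
time_s: 20.3
tcp_pos: [393.8, 97.6, 185.7]
tcp_rot: [3.127, -0.297, 0.005]
contact_force: [0.8, -1.1, 0.5]
grip_width: -0.001
before (573.615234375, 239.61029052734375) (199.7776641845703, 138.9519500732422) -10.869956970214844
front [-98, -25, -12, -106, -109, -110, -110, -108]
body [-65, -66, -65, -64, -64, -65, -64, -63]
back [64, 64, 65, 66, 66, 68]
now (549.02490234375, 233.2349090576172) (222.46041870117188, 185.2285614013672) -12.6077880859375
front [-17, -64, -79, -82, -81, -81, -78, -80]
body [-66, -66, -68, -65, -63, -67, -64, -63]
back [64, 65, 66, 66, 66, 65]
```

View pics/t5.png

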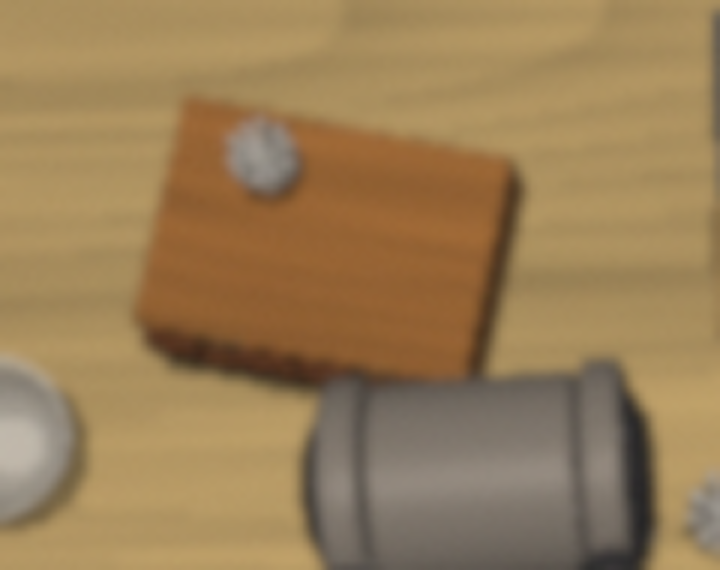

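The left drawer looks home, but the arm still hides the right one, so I move aside and look again.

```bash
python3 -m jog '0 40 -20 0 0 0 1;0 100 -20 0 0 0 1;0 160 -20 0 0 0 1;0 200 -20 0 0 0 1;0 220 -20 0 0 0 1;0 220 -20 0 0 0 1;0 220 -20 0 0 0 1;0 220 -20 0 0 0 1'
python3 - <<'E'
from h import *
im,d,w=cloud('top')
for b in(w,): 
    for yaw in (-10.9,-10.2):
        y=np.radians(yaw); ux=np.array([np.cos(y),np.sin(y)]); uy=np.array([-ux[1],ux[0]])
        D=w[...,:2]-np.array([574,240]); X=D@ux; Y=D@uy; reg=np.zeros(X.shape,bool); reg[135:230,145:250]=1
        for nm,lo,hi in(('front',60,80),('body',80,92)):
            print(nm,[round(np.nanpercentile(X[reg&(abs(Y-yy)<8)&(w[...,2]>lo)&(w[...,2]<hi)&(X<-50)&(X>-140)],10),1) for yy in (-85,-70,-25,-12,12,25,70,85)])
save('t6',cv2.resize(im[130:225,140:260],None,fx=6,fy=6,interpolation=2))
E
```

```text
time_s: 21.35
tcp_pos: [352.5, -116.1, 205.3]
tcp_rot: [3.127, -0.296, 0.001]
contact_force: [0.7, -0.6, -0.7]
grip_width: -0.002
front [np.float64(-83.6), np.float64(-83.4), np.float64(-82.7), np.float64(-82.1), np.float64(-81.2), np.float64(-80.7), np.float64(-80.0), np.float64(-79.3)]
body [np.float64(-71.9), np.float64(-69.9), np.float64(-69.3), np.float64(-69.3), np.float64(-68.9), np.float64(-67.4), np.float64(-70.5), np.float64(-70.4)]
front [np.float64(-84.4), np.float64(-84.3), np.float64(-83.0), np.float64(-82.2), np.float64(-81.4), np.float64(-80.8), np.float64(-78.4), np.float64(-78.3)]
body [np.float64(-73.2), np.float64(-70.3), np.float64(-69.9), np.float64(-69.4), np.float64(-68.8), np.float64(-67.6), np.float64(-73.5), np.float64(-70.3)]
```

View pics/t6.png

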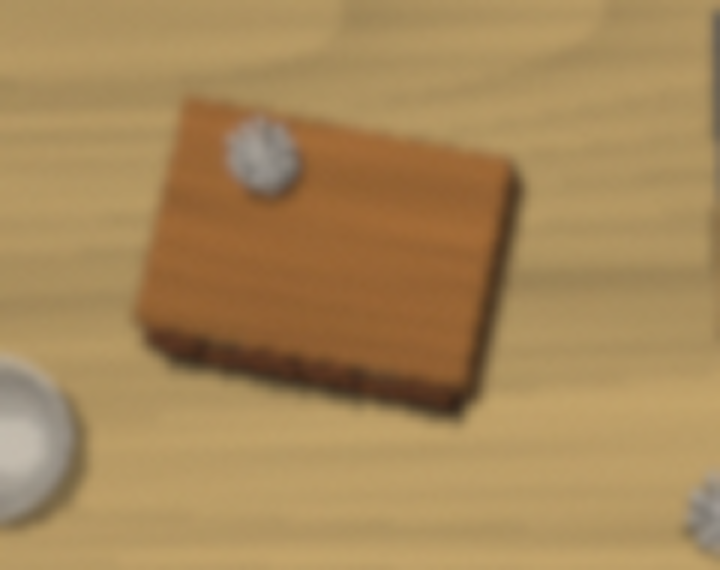

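The fronts form one straight line from (150,340) to (465,410) with no step between the drawers: -82.7 / -82.1 on the right side of the middle, -81.2 / -80.7 on the left. The 3 mm difference is therefore a yaw error of about 1.3° in my estimate, and both drawers are home. I hand in.

```bash
python3 -c "
from plant import r
print(r.read_state()['contact_force']); r.sign_off()"
```

```text
[-0.48693561 -0.15534015 -0.24134545]
the job is handed in; nothing more can be done
```

I pushed the tin's lid shut and both drawers home with closed fingertips, and handed in at about 21 s with the arm clear of everything. `sign_off` gives no verdict, so what follows is my own checks.

- **Lid:** it held firm under 27 N, giving only 0.3 mm. The depth image afterwards shows it flat (slope about 0.002) at about 66 mm. The tin showed no movement in the pictures. Its measured centre differs by about 4 mm from the open-lid measurement, which is within what those measurements can tell.
- **Drawers:** both stopped against rising force, about 6 N on the right and 8 N on the left. The last top view shows the two fronts in one line with no step, at about 82 mm from the chest's centre as specified.
- **Disagreement:** the two drawer stops differed by about 3 mm in my chest frame. I put that down to a yaw error of about 1.3° in my estimate, since the fronts line up without a step.
- **Chest:** its top edges stayed within about 2 mm of where they began.
- **Other things:** the sprig, tree, file, tub and cone looked unmoved in the views I took. I did not check the bottle and brush at the end.

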